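Find the full canister by its weight and lock it in the stand

TASK

Three matching canisters stand on the sideboard; one is full and two are nearly empty, which only their weight tells. Find the full one, set it gently down upright inside the low rails of the dark wooden stand, then swing the stand's brass keeper bar over its lid until it comes up against the stop in its catch. Leave the two light canisters standing upright on the sideboard, set every canister down gently, and leave the mug, honey pot and bowl where they are.

Things in the scene. Friction and masses are not known exactly. Their poses are not given: they have to be found in the camera images.
- tin_a: lidded octagonal canister, cream with red medallions and a green lid, 60 mm across the flats, 65 mm across corners, 92 mm tall, closed for good. Looks exactly like the other two; an empty one weighs about 150 g, the full one about 500 g, and which is full changes every time. Origin at the centre of its underside, z up, x towards one of its eight flat faces.
- tin_b: lidded octagonal canister, cream with red medallions and a green lid, 60 mm across the flats, 65 mm across corners, 92 mm tall, closed for good. Looks exactly like the other two; an empty one weighs about 150 g, the full one about 500 g, and which is full changes every time. Origin at the centre of its underside, z up, x towards one of its eight flat faces.
- tin_c: lidded octagonal canister, cream with red medallions and a green lid, 60 mm across the flats, 65 mm across corners, 92 mm tall, closed for good. Looks exactly like the other two; an empty one weighs about 150 g, the full one about 500 g, and which is full changes every time. Origin at the centre of its underside, z up, x towards one of its eight flat faces.
- stand: dark wooden canister stand, screwed down: base 160 x 100 x 12 mm (x, y, z) with four rails 14 mm high around a square pocket of 72 x 72 mm, and two posts 16 x 22 mm, 108 mm high, at x = -60 mm (carries the keeper's hinge) and x = +60 mm (carries the brass catch, a C open to -y, top at 130 mm). Origin at the centre of the base's underside, x from hinge post to catch post, z up.
- seat (a point): centre of the stand's pocket floor, 12 mm above the sideboard, axes as the stand's; a canister's underside rests here, its lid then 104 mm above the sideboard
- keeper (a joint): angle of the brass keeper bar about its upright hinge: 0 = closed, against the stop inside the catch, lying along the stand's +x over the canister's lid; grows as it swings open towards the stand's -y side (1.57 = pointing to -y); stiff enough to stay where it is left
- keeper_knob (a point): middle of the black upright round knob on the free end of the keeper bar, 18 mm thick and 28 mm tall, 136 mm above the sideboard, 150 mm from the hinge; x axis along the bar away from the hinge. The bar is 12 mm wide and spans 112 to 122 mm above the sideboard; the knob stands on it, up to 150 mm.
- hinge (a point): hinge axis (upright) of the keeper bar, on top of the hinge post, 117 mm above the sideboard, axes as the stand's
- mug: ochre mug, 76 mm across the rim, 75 mm tall, handle to its +y; origin at the centre of its underside; bystander
- honey_pot: ochre lidded honey pot, 74 mm across, 78 mm tall; origin at the centre of its underside; bystander
- bowl: white bowl, 120 mm across, 50 mm tall; origin at the centre of its underside; bystander
Not all that is in view belongs to the job. Of the things that look like the stand, the largest one is meant.

How it is judged:
On the way, in this order (a step that is already met when the one before it is completed fails the run):
1. the full canister stands upright on the pocket floor of the stand, let go (contact force between the fingers and anything else below 0.2 N and ((horizontal distance between tin_a and seat below 0.012 m and z of tin_a in the frame of seat below 0.005 m and angle between tin_a's own z axis and vertical below 0.08 rad and contact force between tin_a and stand above 3 N) or (horizontal distance between tin_b and seat below 0.012 m and z of tin_b in the frame of seat below 0.005 m and angle between tin_b's own z axis and vertical below 0.08 rad and contact force between tin_b and stand above 3 N) or (horizontal distance between tin_c and seat below 0.012 m and z of tin_c in the frame of seat below 0.005 m and angle between tin_c's own z axis and vertical below 0.08 rad and contact force between tin_c and stand above 3 N))), for 0.2 s.
2. the keeper bar is closed over it, against the stop in its catch (value of joint keeper below 0.06 rad), for 0.2 s.
At the end, for the whole second after the job is handed in: Full canister upright (0.08 rad) on the pocket floor, within 12 mm of its centre, bearing over 3 N (a light one bears 1.5 N); keeper within 0.06 rad of its stop, at rest; both light canisters upright (0.08 rad) and at rest on the sideboard (value of joint keeper below 0.06 rad and velocity of joint keeper between -0.05 and 0.05 rad/s and (((horizontal distance between tin_a and seat below 0.012 m and z of tin_a in the frame of seat below 0.005 m and angle between tin_a's own z axis and vertical below 0.08 rad and contact force between tin_a and stand above 3 N) and (height (world z) of tin_b below 0.006 m and angle between tin_b's own z axis and vertical below 0.08 rad and linear speed of tin_b below 0.03 m/s) and (height (world z) of tin_c below 0.006 m and angle between tin_c's own z axis and vertical below 0.08 rad and linear speed of tin_c below 0.03 m/s)) or ((horizontal distance between tin_b and seat below 0.012 m and z of tin_b in the frame of seat below 0.005 m and angle between tin_b's own z axis and vertical below 0.08 rad and contact force between tin_b and stand above 3 N) and (height (world z) of tin_a below 0.006 m and angle between tin_a's own z axis and vertical below 0.08 rad and linear speed of tin_a below 0.03 m/s) and (height (world z) of tin_c below 0.006 m and angle between tin_c's own z axis and vertical below 0.08 rad and linear speed of tin_c below 0.03 m/s)) or ((horizontal distance between tin_c and seat below 0.012 m and z of tin_c in the frame of seat below 0.005 m and angle between tin_c's own z axis and vertical below 0.08 rad and contact force between tin_c and stand above 3 N) and (height (world z) of tin_a below 0.006 m and angle between tin_a's own z axis and vertical below 0.08 rad and linear speed of tin_a below 0.03 m/s) and (height (world z) of tin_b below 0.006 m and angle between tin_b's own z axis and vertical below 0.08 rad and linear speed of tin_b below 0.03 m/s)))); the robot touches nothing.
It fails at once if a canister is let fall from more than about 2 cm (over 0.6 m/s while not held) ((linear speed of tin_a above 0.6 m/s and contact force between the fingers and tin_a below 0.1 N) or (linear speed of tin_b above 0.6 m/s and contact force between the fingers and tin_b below 0.1 N) or (linear speed of tin_c above 0.6 m/s and contact force between the fingers and tin_c below 0.1 N)).
It fails at once if a canister is banged down (over 150 N on the sideboard or stand) (contact force between any of tin_a, tin_b, tin_c and table above 150 N or contact force between any of tin_a, tin_b, tin_c and stand above 150 N).
It fails at once if the mug, honey pot or bowl is moved by more than 25 mm (distance of any of mug, honey_pot, bowl from where it was at the start of the episode above 0.025 m).
It also fails if it takes over 72 s, if anything falls off the work surface, if the arm or the gripper's body presses on something with over 40 N, if the wrist force passes 120 N, or if a joint passes its speed limit or range.

ROBOT

A 6-joint arm with a two-finger parallel gripper is mounted at the origin on the work surface. World frame = base frame: x ahead of the robot, y to its left, z up, the work surface at z = 0. Lengths are in m, angles in rad, forces in N, time in s.
With the tool pointing down it reaches from about 0.25 to 0.725 m from the base axis. Payload 4 kg.
Tool frame: the origin (TCP) lies on the centre line of the jaws, within the pads' length; the fingertips stand 14 mm ahead of it and the grasp point (between the pads) lies 5 mm behind it; z points along the fingers, x is the direction in which the jaws open and shut, and the axes are right-handed (so a half turn about z gives the same grasp; the last joint's range is limited). The gripper opens to 85 mm and grips with 20 to 120 N. Pads are 22 mm wide; open, the fingers measure 114 mm over their backs; the gripper's body (76 mm by 85 mm) begins 54 mm behind the grasp point. The pads swing forward as they close: fully open they stand 13 mm farther back than shut.
Start: joints at [1.187, 0.241, 0.005, 1.335, 0, 1.571], TCP at [0.187, 0.464, 0.245] pointing down, gripper open.
Joint ranges: [-2.72, 2.72], [-1.05, 1.87], [-1.09, 1.28], [-1.99, 2.15], [-1.42, 1.44], [-3.14, 3.14]. Speed limits (rad/s): [2.79, 2.79, 3.14, 3.14, 3.14, 3.14].

INTERFACE

Orientations are given as a unit quaternion [x, y, z, w].
In Python, from workcell import bot gives the robot as it stands.
- The arm moves only by the tool play_rows, never from a script. Its argument "motion" is a list of rows, each an object with "fingers": the closure, from -1 (fully open) to 1 (shut), so that 0 is half open; "translation": the shift along the tool's x, y, z in cm, a list of three; "roll": the turn about the tool's z in degrees. A call has 1 to 20 rows; each row is the pose to reach, as a shift and turn from the pose commanded when the call began, along the tool's axes at that moment; what a row does not reach only later rows make up. A row lasts 1/12 s, in which the tool goes at most 41.7 mm and 7.16 degrees, less where a joint would pass 70% of its speed; a pose out of reach is approached as far as the arm can. A call with a gripper value outside its range is refused whole. The fingers move at their own pace and stop on an object; the grip force is fixed at half the most. Time passes only in rows, so rows that repeat a pose let the fingers close. It gives the time, the measured TCP pose, the force and the opening at its end, in the units of the state.
- bot.get_obs(): the state, without advancing time (a new reading comes with each control period).
- bot.camera(name): name is "side" or "top" or "wrist"; returns a dict with "pixels" (384x512x3 uint8, red, green, blue), "intrinsics" (3x3 intrinsics, pixels), "world_to_cam" (4x4, takes a point from world to camera coordinates). Camera axes: x right, y down, z forward; pixel columns grow to the right and rows downward; lengths in m; the calibration is good to about 2 mm. A picture is of the moment at which its call begins. There is no depth.
- bot.job_done(): hands the job in, once; it reports no verdict.
The state is a dict: "clock": time; "joint_pos": joint angles; "joint_vel": joint speeds; "tau": joint torques, N m; "eef_pos": TCP position; "tool_rot": TCP orientation; "ft_force": force on the tool from outside, world axes, zero at the start; "ft_torque": the same for the moment, N m; "grip_width": finger opening in m.
Only numpy, scipy, OpenCV 4.12 (cv2) and the standard library are available. Lean on these libraries where they do the work, as an engineer would, in place of code of your own. Each camera call takes 0.05 s, during which the arm holds its last target. There are 200 camera calls.

## Working session

There is one attempt and no reset: what is moved stays moved. The work goes in short steps, Python scripts to look and compute and a tool call to move; the robot and the scene stay as the last step left them, time stands still between calls to the robot, and variables do not carry over. Pictures are saved under pics/ and viewed, about 8 in all and at most 12, crops included, and the job is handed in when it is done.

Besides the shell and the picture viewer there is one more tool, called after "Emit:" as name(argument=value, ...), one argument or row to a line, values as JSON. play_rows: Moves the arm, as the interface text tells. Its arguments: {"type":"object","properties":{"motion":{"type":"array","items":{"type":"object","properties":{"fingers":{"type":"number"},"translation":{"type":"array","items":{"type":"number"}},"roll":{"type":"number"}}}}},"required":["motion"]}

```bash
mkdir -p pics; cat > h.py <<'E'
import numpy as np, cv2
from workcell import bot
def snap(n,f=None):
    c=bot.camera(n); im=cv2.cvtColor(c["pixels"],cv2.COLOR_RGB2BGR)
    if f: cv2.imwrite("pics/"+f,im)
    return im,np.array(c["intrinsics"]),np.array(c["world_to_cam"])
def ray(K,T,u,v,z):
    R,t=T[:3,:3],T[:3,3]; o=-R.T@t
    d=R.T@np.linalg.solve(K,[u,v,1.]); return o+d*(z-o[2])/d[2]
def proj(K,T,p):
    q=K@(T[:3,:3]@np.array(p)+T[:3,3]); return q[:2]/q[2]
E
python3 - <<'E'
from h import *
a,K,T=snap("top","top0.png"); b,K2,T2=snap("side","side0.png")
np.savez("cal.npz",K=K,T=T,K2=K2,T2=T2)
print(-T[:3,:3].T@T[:3,3],-T2[:3,:3].T@T2[:3,3])
print(bot.get_obs())
E
```

```text
[0.3534836  0.08119026 1.07352589] [ 0.24466869 -0.42962147  0.83080355]
{'clock': 0.1, 'joint_pos': array([ 1.18697485e+00,  2.41341745e-01,  3.89415700e-03,  1.33521133e+00,
       -7.82763975e-06,  1.57081805e+00]), 'joint_vel': array([ 0.00098854, -0.00102562,  0.00371732,  0.00018141,  0.00122758,
        0.00032362]), 'tau': array([-6.00293624e-04, -3.73137760e+01,  2.53009683e+01,  1.08616805e-02,
       -4.33660318e-05,  7.03668633e-06]), 'eef_pos': array([0.18703805, 0.46313063, 0.24451335]), 'tool_rot': array([ 8.29001076e-01,  5.59246233e-01, -7.69843982e-04,  5.24084228e-04]), 'ft_force': array([ 0.63409041, -0.22908134,  0.9173557 ]), 'ft_torque': array([ 0.00678953, -0.01083448, -0.02318549]), 'grip_width': 0.08537730976902187}
```

View pics/top0.png

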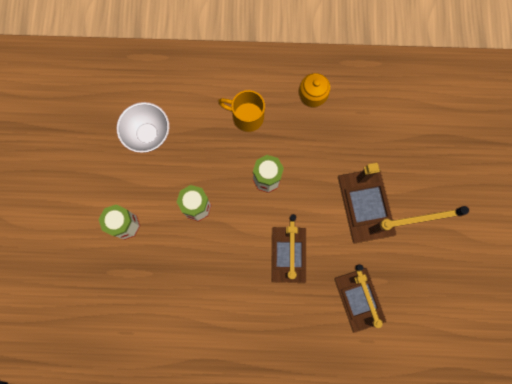

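View pics/side0.png

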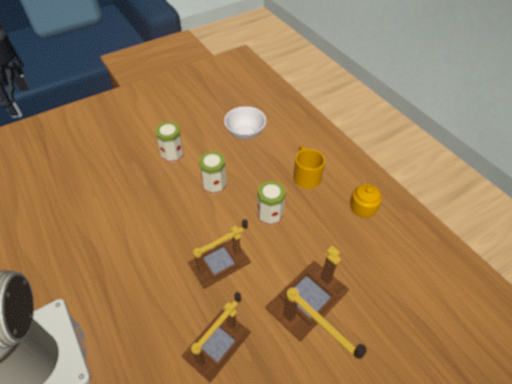

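The top view shows the tins with lids at (115,220), (193,201) and (268,170). The large stand is at (367,205), with its hinge at (387,225), catch at (373,169) and knob at (462,211), so the keeper is open. The side view agrees; two smaller decoy stands are closed.

```bash
python3 - <<'E'
from h import *
c=np.load("cal.npz")
for n,K,T,f in (("top",c["K"],c["T"],"top0.png"),("side",c["K2"],c["T2"],"side0.png")):
    im=cv2.imread("pics/"+f); hsv=cv2.cvtColor(im,cv2.COLOR_BGR2HSV)
    print(n)
    def blobs(m,z,name,amin=15):
        N,L,S,C=cv2.connectedComponentsWithStats(m)
        for i in range(1,N):
            if S[i,4]>amin: 
                cn=cv2.findContours((L==i).astype(np.uint8),0,2)[0][0]
                h=cv2.convexHull(cn); M=cv2.moments(h); u,v=M["m10"]/M["m00"],M["m01"]/M["m00"]
                print(name,S[i,4],np.round([u,v]),ray(K,T,u,v,z).round(4), "rect",cv2.minAreaRect(cn)[1:])
    blobs(cv2.inRange(hsv,(32,90,50),(60,255,220)),.088,"lid",100)
    blobs(cv2.inRange(hsv,(0,0,0),(180,255,35)),.15,"black")
    blobs(cv2.inRange(hsv,(20,150,120),(30,255,255)),.122,"brass")
    blobs(cv2.inRange(hsv,(95,40,30),(120,200,160)),.012,"pocket",100)
    blobs(cv2.inRange(hsv,(0,80,20),(12,255,75)),.012,"dark",300)
E
```

```text
top
lid 373 [268. 170.] [0.5959 0.0525 0.088 ] rect ((27.472108840942383, 28.570993423461914), 15.945395469665527)
lid 388 [192. 200.] [0.5243 0.2115 0.088 ] rect ((28.77605438232422, 28.27991485595703), 60.2551155090332)
lid 416 [115. 220.] [0.4771 0.3722 0.088 ] rect ((29.516096115112305, 28.621667861938477), 26.56505012512207)
black 16 [360. 177.] [ 0.5716 -0.1319  0.15  ] rect ((2.8284268379211426, 7.071067810058594), 45.0)
black 61 [462. 210.] [ 0.5102 -0.3317  0.15  ] rect ((6.5484619140625, 10.6715669631958), 75.96376037597656)
brass 90 [319.  90.] [ 0.7686 -0.0524  0.122 ] rect ((7.878387451171875, 14.837629318237305), 66.80140686035156)
brass 87 [373. 168.] [ 0.599  -0.1655  0.122 ] rect ((8.713146209716797, 10.028338432312012), 80.53767395019531)
brass 19 [182. 191.] [0.5367 0.2294 0.122 ] rect ((3.6878180503845215, 18.439090728759766), 40.60129928588867)
brass 422 [414. 220.] [ 0.4932 -0.2457  0.122 ] rect ((9.988800048828125, 75.08433532714844), 77.96940612792969)
brass 269 [291. 249.] [0.4254 0.002  0.122 ] rect ((57.0, 10.0), 90.0)
brass 298 [368. 298.] [ 0.3347 -0.1496
[... 544 characters left out ...]
22 ] rect ((28.856971740722656, 39.800132751464844), 12.994616508483887)
brass 753 [366. 200.] [ 0.747  -0.0986  0.122 ] rect ((28.43684196472168, 32.55527877807617), 11.309932708740234)
brass 377 [219. 241.] [ 0.4227 -0.0213  0.122 ] rect ((12.890297889709473, 55.933868408203125), 59.931419372558594)
brass 183 [333. 255.] [ 0.5995 -0.1678  0.122 ] rect ((16.26345443725586, 12.727922439575195), 45.0)
brass 677 [319. 319.] [ 0.4949 -0.2567  0.122 ] rect ((91.7060546875, 12.040980339050293), 41.0548095703125)
brass 469 [215. 326.] [ 0.3313 -0.1716  0.122 ] rect ((13.488754272460938, 67.28668975830078), 43.40885925292969)
pocket 13239 [73. 48.] [0.3915 1.0295 0.012 ] rect ((125.0, 178.0), 90.0)
```

```bash
python3 - <<'E'
from h import *
im=cv2.imread("pics/top0.png")
a=cv2.resize(im[155:255,325:475],None,fx=5.3,fy=5.3,interpolation=2)
cv2.imwrite("pics/crop0.png",a)
E
```

```text
(no output)
```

View pics/crop0.png

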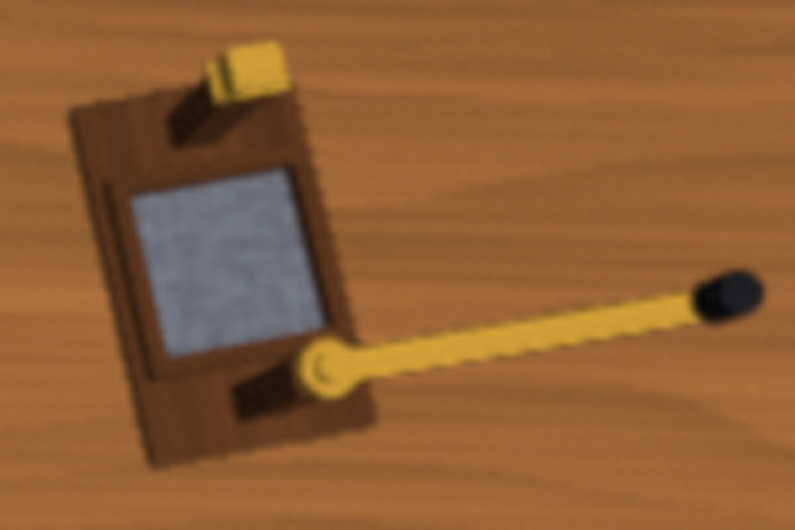

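```bash
python3 - <<'E'
from h import *
c=np.load("cal.npz");K,T=c["K"],c["T"]
f=lambda x,y,z:ray(K,T,325+(x+.5)/5.3-.5,155+(y+.5)/5.3-.5,z)[:2]
cs=np.array([f(70,110,.012),f(297,82,.012),f(376,422,.012),f(152,466,.012)])
print(cs.round(4),"ctr",cs.mean(0)); 
print([np.linalg.norm(cs[i]-cs[i-1]).round(4) for i in range(4)])
d=cs[0]+cs[1]-cs[2]-cs[3]; yaw=np.arctan2(d[1],d[0])
pk=np.array([f(133,198,.012),f(290,168,.026),f(325,328,.026),f(170,356,.012)])
print("pocket mean",pk.mean(0))
h=f(325,368,.122);k=f(740,290,.150);b=k-h
print("yaw base",yaw,"hinge",h,"knob",k,np.linalg.norm(b),"bar",np.arctan2(b[1],b[0]))
u=np.array([np.cos(yaw),np.sin(yaw)])
print("centre from hinge",h+.06*u,"catch pred",h+.12*u,"catch",f(255,70,.13))
# side
K2,T2=c["K2"],c["T2"]
ctr=cs.mean(0)
for n,p in dict(seat=[*ctr,.012],hinge=[*h,.122],knob=[*k,.15]).items(): print(n,proj(K2,T2,p))
E
```

```text
[[ 0.6069 -0.1124]
 [ 0.6226 -0.2117]
 [ 0.4747 -0.2416]
 [ 0.4529 -0.1462]] ctr [ 0.53927677 -0.17797896]
[np.float64(0.1577), np.float64(0.1006), np.float64(0.151), np.float64(0.0979)]
pocket mean [ 0.54047503 -0.17872291]
yaw base 0.2079987493453902 hinge [ 0.48220158 -0.18930213] knob [ 0.51274486 -0.33708291] 0.1509041129849527 bar -1.3669863182923117
centre from hinge [ 0.54090834 -0.176912  ] catch pred [ 0.59961511 -0.16452186] catch [ 0.5970137  -0.16293113]
seat [305.82110487 297.35356403]
hinge [291.02428495 292.27756082]
knob [359.77344528 347.71128219]
```

```bash
python3 - <<'E'
from h import *
im=cv2.imread("pics/side0.png")
cv2.imwrite("pics/crop1.png",cv2.resize(im[240:360,260:380],None,fx=5,fy=5,interpolation=2))
E
```

```text
(no output)
```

View pics/crop1.png

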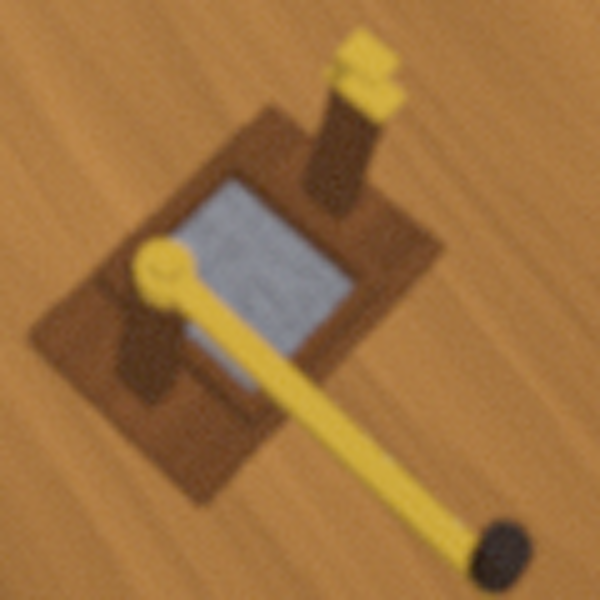

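The side-view residual is about 2 px (3 mm), so I average the two views. Seat ≈ (0.540, −0.179), stand yaw ≈ 0.207, keeper ≈ 1.57. Next I move above the left tin.

```bash
cat >> h.py <<'E'
from scipy.spatial.transform import Rotation as Rt
def go(p,yaw=None,quiet=False):
    o=bot.get_obs(); R=Rt.from_quat(o["tool_rot"]).as_matrix()
    s=R.T@(np.array(p)-o["eef_pos"])*100
    y=np.arctan2(R[1,0],R[0,0]); r=0 if yaw is None else -np.degrees((yaw-y+np.pi)%(2*np.pi)-np.pi)
    print("shift cm",s.round(2),"roll",round(r,1),"cur yaw",round(y,3),"pos",o["eef_pos"].round(4),"F",o["ft_force"].round(2),"w",round(o["grip_width"],4),"q6",o["joint_pos"][5].round(2),"t",round(o["clock"],2))
E
python3 - <<'E'
from h import *
go([.42,.37,.25]); go([.4774,.3702,.25])
c=np.load("cal.npz")
for uv,z in (((292.6,294),.122),((307.4,299.4),.012)): print(ray(c["K2"],c["T2"],*uv,z))
E
```

```text
shift cm [ 0.09 25.09 -0.55] roll 0 cur yaw 1.187 pos [0.187  0.4631 0.2445] F [ 0.63 -0.23  0.92] w 0.0854 q6 1.57 t 0.1
shift cm [ 2.26 30.4  -0.55] roll 0 cur yaw 1.187 pos [0.187  0.4631 0.2445] F [ 0.63 -0.23  0.92] w 0.0854 q6 1.57 t 0.1
[ 0.48272129 -0.19362903  0.122     ]
[ 0.53938484 -0.18345198  0.012     ]
```

Emit:
play_rows(
  motion=[
    {"fingers": -1,"translation": [2.3,30.4,-0.5],"roll": 0},
    {"fingers": -1,"translation": [2.3,30.4,-0.5],"roll": 0},
    {"fingers": -1,"translation": [2.3,30.4,-0.5],"roll": 0},
    {"fingers": -1,"translation": [2.3,30.4,-0.5],"roll": 0},
    {"fingers": -1,"translation": [2.3,30.4,-0.5],"roll": 0},
    {"fingers": -1,"translation": [2.3,30.4,-0.5],"roll": 0},
    {"fingers": -1,"translation": [2.3,30.4,-0.5],"roll": 0},
    {"fingers": -1,"translation": [2.3,30.4,-0.5],"roll": 0},
    {"fingers": -1,"translation": [2.3,30.4,-0.5],"roll": 0},
    {"fingers": -1,"translation": [2.3,30.4,-0.5],"roll": 0},
    {"fingers": -1,"translation": [2.3,30.4,-0.5],"roll": 0},
    {"fingers": -1,"translation": [2.3,30.4,-0.5],"roll": 0},
  ],
)

```text
clock: 1.1
eef_pos: [0.4762, 0.3718, 0.2503]
tool_rot: [0.828, 0.56, -0.0, -0.0]
ft_force: [-0.7, 0.2, -0.6]
grip_width: 0.0853
```

```bash
python3 - <<'E'
from h import *
im,K,T=snap("wrist","w1.png"); go([.4774,.3702,.055])
print(-T[:3,:3].T@T[:3,3],T[2,:3],proj(K,T,[.4774,.3702,.092]))
hsv=cv2.cvtColor(im,cv2.COLOR_BGR2HSV)
m=cv2.inRange(hsv,(32,90,40),(60,255,220))
cn=max(cv2.findContours(m,0,2)[0],key=cv2.contourArea)
ap=cv2.approxPolyDP(cv2.convexHull(cn),4,True)[:,0]
for p in ap: print(p,ray(K,T,*p,.092).round(4))
E
```

```text
shift cm [-0.11  0.18 19.55] roll 0 cur yaw 1.189 pos [0.4762 0.3719 0.2505] F [ 0.01 -0.63 -0.17] w 0.0854 q6 1.04 t 1.15
[0.4022377  0.40108355 0.379274  ] [ 0.2845985  -0.11458184 -0.9517745 ] [254.62856816 177.96945915]
[269 146] [0.4528 0.395  0.092 ]
[286 165] [0.4766 0.4038 0.092 ]
[285 191] [0.5015 0.3936 0.092 ]
[268 206] [0.5103 0.3718 0.092 ]
[244 206] [0.5011 0.3489 0.092 ]
[226 189] [0.4774 0.3391 0.092 ]
[226 164] [0.4537 0.3494 0.092 ]
[245 145] [0.4434 0.3739 0.092 ]
```

View pics/w1.png

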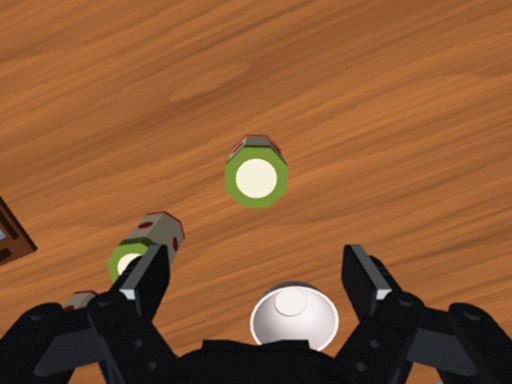

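The lid is an octagon centred at (256,178), which gives (0.477, 0.3715) by ray. That matches the top view, and the jaws already face the flats. I descend and grip.

Emit:
play_rows(
  motion=[
    {"fingers": -1,"translation": [0,0.1,4],"roll": 0},
    {"fingers": -1,"translation": [0,0.1,8],"roll": 0},
    {"fingers": -1,"translation": [0,0.1,12],"roll": 0},
    {"fingers": -1,"translation": [0,0.1,15],"roll": 0},
    {"fingers": -1,"translation": [0,0.1,18],"roll": 0},
    {"fingers": -1,"translation": [0,0.1,19.5],"roll": 0},
    {"fingers": -1,"translation": [0,0.1,19.5],"roll": 0},
    {"fingers": 1,"translation": [0,0.1,19.5],"roll": 0},
    {"fingers": 1,"translation": [0,0.1,19.5],"roll": 0},
    {"fingers": 1,"translation": [0,0.1,19.5],"roll": 0},
    {"fingers": 1,"translation": [0,0.1,19.5],"roll": 0},
    {"fingers": 1,"translation": [0,0.1,19.5],"roll": 0},
    {"fingers": 1,"translation": [0,0.1,19.5],"roll": 0},
    {"fingers": 1,"translation": [0,0.1,19.5],"roll": 0},
  ],
)

```text
clock: 2.32
eef_pos: [0.4798, 0.372, 0.0577]
tool_rot: [0.829, 0.559, 0.002, -0.0]
ft_force: [-0.9, 1.1, 6.0]
grip_width: 0.0593
```

Emit:
play_rows(
  motion=[
    {"fingers": 1,"translation": [0,0,-0.5],"roll": 0},
    {"fingers": 1,"translation": [0,0,-1.2],"roll": 0},
    {"fingers": 1,"translation": [0,0,-2],"roll": 0},
    {"fingers": 1,"translation": [0,0,-2],"roll": 0},
    {"fingers": 1,"translation": [0,0,-2],"roll": 0},
    {"fingers": 1,"translation": [0,0,-2],"roll": 0},
  ],
)

```text
clock: 2.82
eef_pos: [0.4786, 0.3706, 0.0752]
tool_rot: [0.829, 0.559, -0.0, 0.0]
ft_force: [-0.4, -0.2, -1.7]
grip_width: 0.0597
```

```bash
python3 - <<'E'
from h import *
for i in range(5): bot.camera("wrist"); print(bot.get_obs()["ft_force"].round(2))
go([.477,.3715,.055])
E
```

```text
[-0.31  0.12 -1.32]
[ 0.48  0.36 -2.27]
[-0.53  0.25 -1.02]
[-0.42  0.07 -1.33]
[ 0.86  0.05 -1.4 ]
shift cm [ 0.04 -0.16  1.98] roll 0 cur yaw 1.187 pos [0.4784 0.3705 0.0748] F [ 0.86  0.05 -1.4 ] w 0.0593 q6 1.04 t 3.07
```

About 1.4 N, so this one is light. I set it back down.

Emit:
play_rows(
  motion=[
    {"fingers": 1,"translation": [0,0,0.8],"roll": 0},
    {"fingers": 1,"translation": [0,0,1.4],"roll": 0},
    {"fingers": 1,"translation": [0,0,1.7],"roll": 0},
    {"fingers": 1,"translation": [0,0,1.9],"roll": 0},
    {"fingers": 1,"translation": [0,0,1.9],"roll": 0},
    {"fingers": 0.2,"translation": [0,0,1.9],"roll": 0},
    {"fingers": -1,"translation": [0,0,1.9],"roll": 0},
    {"fingers": -1,"translation": [0,0,1.9],"roll": 0},
    {"fingers": -1,"translation": [0,0,1.9],"roll": 0},
    {"fingers": -1,"translation": [0,0,1.9],"roll": 0},
    {"fingers": -1,"translation": [0,0,-1],"roll": 0},
    {"fingers": -1,"translation": [0,0,-5],"roll": 0},
    {"fingers": -1,"translation": [0,0,-9],"roll": 0},
    {"fingers": -1,"translation": [0,0,-13],"roll": 0},
    {"fingers": -1,"translation": [0,0,-17],"roll": 0},
    {"fingers": -1,"translation": [0,0,-17],"roll": 0},
  ],
)

```text
clock: 4.4
eef_pos: [0.4818, 0.3732, 0.2551]
tool_rot: [0.829, 0.559, 0.008, -0.001]
ft_force: [0.7, 1.3, 2.7]
grip_width: 0.0851
```

```bash
python3 - <<'E'
from h import *
go([.5243,.2110,.25])
E
```

```text
shift cm [-13.46  10.01   0.4 ] roll 0 cur yaw 1.187 pos [0.4818 0.3732 0.2551] F [0.75 1.34 2.66] w 0.0851 q6 1.04 t 4.4
```

Emit:
play_rows(
  motion=[
    {"fingers": -1,"translation": [-13.4,10,0.2],"roll": 0},
    {"fingers": -1,"translation": [-13.4,10,0.2],"roll": 0},
    {"fingers": -1,"translation": [-13.4,10,0.2],"roll": 0},
    {"fingers": -1,"translation": [-13.4,10,0.2],"roll": 0},
    {"fingers": -1,"translation": [-13.4,10,0.2],"roll": 0},
    {"fingers": -1,"translation": [-13.4,10,0.2],"roll": 0},
    {"fingers": -1,"translation": [-13.4,10,0.2],"roll": 0},
  ],
)

```text
clock: 4.98
eef_pos: [0.5213, 0.2089, 0.243]
tool_rot: [0.829, 0.559, -0.0, -0.0]
ft_force: [0.3, -0.6, -0.3]
grip_width: 0.0852
```

```bash
cat >> h.py <<'E'
def tin(p0,f):
    im,K,T=snap("wrist",f); hsv=cv2.cvtColor(im,cv2.COLOR_BGR2HSV)
    m=cv2.inRange(hsv,(32,90,40),(60,255,220)); uv=proj(K,T,p0)
    cs=[c for c in cv2.findContours(m,0,2)[0] if cv2.contourArea(c)>300]
    cn=min(cs,key=lambda c:np.linalg.norm(c[:,0].mean(0)-uv))
    ap=cv2.approxPolyDP(cv2.convexHull(cn),4,True)[:,0]
    P=np.array([ray(K,T,*p,.092)[:2] for p in ap]); c=P.mean(0); d=P-c
    a=np.degrees(np.arctan2(d[:,1],d[:,0]))%45; z=np.angle(np.exp(1j*np.radians(a*8)).mean(),deg=True)/8
    print(len(P),"ctr",c.round(4),"r",np.linalg.norm(d,axis=1).round(4),"corner mod45",a.round(1),"flat mod45",round((z+22.5)%45,1))
    return c,np.radians((z+22.5)%45)
E
python3 - <<'E'
from h import *
c,f=tin([.5243,.211,.092],"w2.png"); y=1.187; k=round((y-f)/(np.pi/4)); 
go([*c,.055],f+k*np.pi/4)
E
```

```text
8 ctr [0.5244 0.2108] r [0.0339 0.0323 0.0325 0.0332 0.0331 0.033  0.0323 0.0338] corner mod45 [ 7.9 10.6  5.5  8.1  8.2  9.2  9.5  5.6] flat mod45 30.6
shift cm [ 0.22  0.27 18.8 ] roll -7.6 cur yaw 1.187 pos [0.5211 0.2097 0.243 ] F [-0.73 -0.18  0.37] w 0.0853 q6 0.77 t 5.03
```

Emit:
play_rows(
  motion=[
    {"fingers": -1,"translation": [0.2,0.3,4],"roll": -4},
    {"fingers": -1,"translation": [0.2,0.3,8],"roll": -7.5},
    {"fingers": -1,"translation": [0.2,0.3,12],"roll": -7.5},
    {"fingers": -1,"translation": [0.2,0.3,15],"roll": -7.5},
    {"fingers": -1,"translation": [0.2,0.3,17.5],"roll": -7.5},
    {"fingers": -1,"translation": [0.2,0.3,18.8],"roll": -7.5},
    {"fingers": -1,"translation": [0.2,0.3,18.8],"roll": -7.5},
    {"fingers": 1,"translation": [0.2,0.3,18.8],"roll": -7.5},
    {"fingers": 1,"translation": [0.2,0.3,18.8],"roll": -7.5},
    {"fingers": 1,"translation": [0.2,0.3,18.8],"roll": -7.5},
    {"fingers": 1,"translation": [0.2,0.3,18.8],"roll": -7.5},
    {"fingers": 1,"translation": [0.2,0.3,18.8],"roll": -7.5},
    {"fingers": 1,"translation": [0.2,0.3,18.8],"roll": -7.5},
    {"fingers": 1,"translation": [0.2,0.3,18.3],"roll": -7.5},
    {"fingers": 1,"translation": [0.2,0.3,17.6],"roll": -7.5},
    {"fingers": 1,"translation": [0.2,0.3,16.8],"roll": -7.5},
    {"fingers": 1,"translation": [0.2,0.3,16.8],"roll": -7.5},
    {"fingers": 1,"translation": [0.2,0.3,16.8],"roll": -7.5},
    {"fingers": 1,"translation": [0.2,0.3,16.8],"roll": -7.5},
  ],
)

```text
clock: 6.62
eef_pos: [0.5245, 0.2096, 0.0751]
tool_rot: [0.791, 0.612, -0.0, -0.0]
ft_force: [-0.2, -0.1, -5.6]
grip_width: 0.0592
```

```bash
python3 - <<'E'
from h import *
for i in range(5): bot.camera("wrist"); print(bot.get_obs()["ft_force"].round(2))
go([.5244,.2108,.055])
E
```

```text
[-0.66 -0.67 -4.93]
[-0.22  0.6  -5.13]
[-0.   -0.4  -4.52]
[ 0.02 -0.77 -5.06]
[-0.05 -0.29 -4.44]
shift cm [ 0.11 -0.03  1.99] roll 0 cur yaw 1.318 pos [0.5244 0.2097 0.0749] F [-0.05 -0.29 -4.44] w 0.0596 q6 0.63 t 6.87
```

About 4.8 N, so this is the full one. I carry it high to a viewpoint short of the stand.

Emit:
play_rows(
  motion=[
    {"fingers": 1,"translation": [0,0,-3],"roll": 0},
    {"fingers": 1,"translation": [0,0,-7],"roll": 0},
    {"fingers": 1,"translation": [0,0,-11],"roll": 0},
    {"fingers": 1,"translation": [0,0,-15],"roll": 0},
    {"fingers": 1,"translation": [0,0,-17.5],"roll": 0},
    {"fingers": 1,"translation": [0,0,-17.5],"roll": 0},
  ],
)

```text
clock: 7.37
eef_pos: [0.5279, 0.2111, 0.2577]
tool_rot: [0.791, 0.612, 0.006, 0.002]
ft_force: [1.3, 2.2, -4.2]
grip_width: 0.0593
```

```bash
python3 - <<'E'
from h import *
go([.42,-.203,.25],1.778)
E
```

```text
shift cm [-42.79  -0.09   0.43] roll -26.4 cur yaw 1.318 pos [0.5279 0.2111 0.2577] F [ 1.28  2.15 -4.18] w 0.0593 q6 0.63 t 7.37
```

Emit:
play_rows(
  motion=[
    {"fingers": 1,"translation": [-3,0,0],"roll": -3},
    {"fingers": 1,"translation": [-6,0,0],"roll": -6},
    {"fingers": 1,"translation": [-9,0,0],"roll": -9},
    {"fingers": 1,"translation": [-12,0,0],"roll": -12},
    {"fingers": 1,"translation": [-15,0,0],"roll": -15},
    {"fingers": 1,"translation": [-18,0,0],"roll": -18},
    {"fingers": 1,"translation": [-21,0,0],"roll": -21},
    {"fingers": 1,"translation": [-24,0,0],"roll": -24},
    {"fingers": 1,"translation": [-27,0,0],"roll": -26.4},
    {"fingers": 1,"translation": [-30,0,0],"roll": -26.4},
    {"fingers": 1,"translation": [-33,0,0],"roll": -26.4},
    {"fingers": 1,"translation": [-36,0,0],"roll": -26.4},
    {"fingers": 1,"translation": [-39,0,0],"roll": -26.4},
    {"fingers": 1,"translation": [-41,0,0],"roll": -26.4},
    {"fingers": 1,"translation": [-42.5,0,0],"roll": -26.4},
    {"fingers": 1,"translation": [-42.5,0,0],"roll": -26.4},
    {"fingers": 1,"translation": [-42.5,0,0],"roll": -26.4},
  ],
)

```text
clock: 8.78
eef_pos: [0.4174, -0.2019, 0.2488]
tool_rot: [0.631, 0.776, -0.0, -0.001]
ft_force: [0.0, 0.9, -5.1]
grip_width: 0.0591
```

```bash
python3 - <<'E'
from h import *
im,K,T=snap("wrist","w3.png"); np.savez("w3.npz",K=K,T=T)
go([.54,-.1775,.25],1.778)
for p in ([.54,-.1775,.012],[.482,-.1893,.122],[.598,-.164,.13]): print(proj(K,T,p))
E
```

```text
shift cm [-0.18 12.46 -0.12] roll -0.0 cur yaw 1.778 pos [ 0.4177 -0.2013  0.249 ] F [ 0.18 -0.23 -4.82] w 0.0595 q6 -0.66 t 8.83
[253.78851055 249.16258242]
[253.84740488 251.30081514]
[254.8969266  354.76153693]
```

View pics/w3.png

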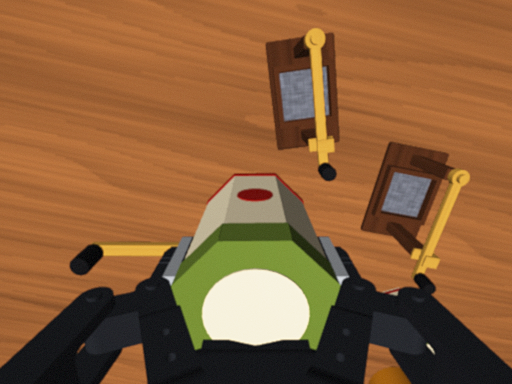

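The wrist camera looks towards the base (image up = −x), so from here the stand is hidden under the tin; only the knob end shows, at (88,258). I pass over to the far side and look back.

Emit:
play_rows(
  motion=[
    {"fingers": 1,"translation": [0,3,0],"roll": 0},
    {"fingers": 1,"translation": [0,6,0],"roll": 0},
    {"fingers": 1,"translation": [0,9,0],"roll": 0},
    {"fingers": 1,"translation": [0,12,0],"roll": 0},
    {"fingers": 1,"translation": [0,15,0],"roll": 0},
    {"fingers": 1,"translation": [0,18,0],"roll": 0},
    {"fingers": 1,"translation": [0,21,0],"roll": 0},
    {"fingers": 1,"translation": [0,22,0],"roll": 0},
    {"fingers": 1,"translation": [0,22,0],"roll": 0},
    {"fingers": 1,"translation": [0,22,0],"roll": 0},
  ],
)

```text
clock: 9.67
eef_pos: [0.6337, -0.1546, 0.2485]
tool_rot: [0.629, 0.777, -0.001, -0.001]
ft_force: [-0.2, -0.0, -3.7]
grip_width: 0.0596
```

```bash
python3 - <<'E'
from h import *
im,K,T=snap("wrist","w4.png"); np.savez("w4.npz",K=K,T=T)
go([.54,-.1775,.25],1.778)
for p in ([.54,-.1775,.012],[.482,-.1893,.122],[.598,-.164,.13]): print(proj(K,T,p))
E
```

```text
shift cm [-0.25 -9.56 -0.07] roll 0.1 cur yaw 1.78 pos [ 0.633  -0.1552  0.2491] F [-0.29  0.39 -3.89] w 0.0594 q6 -0.45 t 9.72
[252.30605326  77.48742396]
[251.82612107 -15.62325752]
[252.73158817 146.80068604]
```

View pics/w4.png

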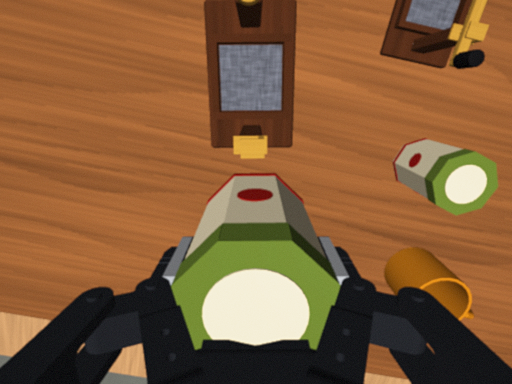

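```bash
python3 - <<'E'
from h import *
im=cv2.imread("pics/w4.png"); c=np.load("w4.npz");K,T=c["K"],c["T"]
hsv=cv2.cvtColor(im,cv2.COLOR_BGR2HSV)
m=cv2.inRange(hsv,(90,20,60),(130,140,220)); m[130:]=0; m[:,330:]=0; m=cv2.morphologyEx(m,cv2.MORPH_OPEN,np.ones((5,5)))
cn=max(cv2.findContours(m,0,2)[0],key=cv2.contourArea)
r=cv2.minAreaRect(cn); b=cv2.boxPoints(r); print(r)
P=np.array([ray(K,T,*p,.012)[:2] for p in b]); print(P.round(4),P.mean(0),[np.linalg.norm(P[i]-P[i-1]).round(4) for i in range(4)])
for i in range(4):
    d=P[i]-P[i-1]; print("edge yaw",np.degrees(np.arctan2(d[1],d[0])).round(1))
# dark base edges at a few rows
for v in (60,80,100):
    g=im[v,190:315].astype(int).sum(1); e=np.abs(np.diff(cv2.GaussianBlur(g.astype(np.float32).reshape(1,-1),(5,1),0)[0])); i=np.argsort(e)[-8:]; print(v,sorted(i+190))
go([*P.mean(0),.25],1.778)
E
```

```text
((250.0, 77.49999237060547), (59.99999237060547, 62.99999237060547), -0.0)
[[ 0.5822 -0.2076]
 [ 0.5154 -0.2194]
 [ 0.5014 -0.1542]
 [ 0.5673 -0.1383]] [ 0.5415652  -0.17986689] [np.float64(0.0709), np.float64(0.0678), np.float64(0.0668), np.float64(0.0678)]
edge yaw -77.9
edge yaw -169.9
edge yaw 102.1
edge yaw 13.6
60 [np.int64(206), np.int64(218), np.int64(219), np.int64(280), np.int64(281), np.int64(282), np.int64(294), np.int64(295)]
80 [np.int64(219), np.int64(220), np.int64(221), np.int64(280), np.int64(281), np.int64(282), np.int64(293), np.int64(294)]
100 [np.int64(207), np.int64(208), np.int64(209), np.int64(220), np.int64(221), np.int64(280), np.int64(281), np.int64(293)]
shift cm [-0.52 -9.46 -0.07] roll 0.1 cur yaw 1.78 pos [ 0.633  -0.1552  0.2491] F [-0.29  0.39 -3.89] w 0.0594 q6 -0.45 t 9.72
```

Emit:
play_rows(
  motion=[
    {"fingers": 1,"translation": [-0.4,-3,0],"roll": 0},
    {"fingers": 1,"translation": [-0.4,-6,0],"roll": 0},
    {"fingers": 1,"translation": [-0.4,-8.5,0],"roll": 0},
    {"fingers": 1,"translation": [-0.4,-9.5,0],"roll": 0},
    {"fingers": 1,"translation": [-0.4,-9.5,3],"roll": 0},
    {"fingers": 1,"translation": [-0.4,-9.5,6],"roll": 0},
    {"fingers": 1,"translation": [-0.4,-9.5,9],"roll": 0},
    {"fingers": 1,"translation": [-0.4,-9.5,11.5],"roll": 0},
    {"fingers": 1,"translation": [-0.4,-9.5,11.5],"roll": 0},
    {"fingers": 1,"translation": [-0.4,-9.5,11.5],"roll": 0},
    {"fingers": 1,"translation": [-0.4,-9.5,11.5],"roll": 0},
  ],
)

```text
clock: 10.63
eef_pos: [0.5421, -0.1802, 0.1373]
tool_rot: [0.63, 0.777, 0.0, 0.001]
ft_force: [0.6, -1.0, -4.3]
grip_width: 0.0594
```

```bash
python3 - <<'E'
from h import *
go([.541,-.179,.068],1.778)
E
```

```text
shift cm [ 0.15 -0.1   6.93] roll 0.0 cur yaw 1.778 pos [ 0.5421 -0.1802  0.1373] F [ 0.58 -1.01 -4.32] w 0.0594 q6 -0.53 t 10.63
```

Emit:
play_rows(
  motion=[
    {"fingers": 1,"translation": [0.1,-0.1,2],"roll": 0},
    {"fingers": 1,"translation": [0.1,-0.1,4],"roll": 0},
    {"fingers": 1,"translation": [0.1,-0.1,5.2],"roll": 0},
    {"fingers": 1,"translation": [0.1,-0.1,6],"roll": 0},
    {"fingers": 1,"translation": [0.1,-0.1,6.4],"roll": 0},
    {"fingers": 1,"translation": [0.1,-0.1,6.7],"roll": 0},
    {"fingers": 1,"translation": [0.1,-0.1,6.7],"roll": 0},
    {"fingers": 1,"translation": [0.1,-0.1,6.7],"roll": 0},
  ],
)

```text
clock: 11.3
eef_pos: [0.5412, -0.1793, 0.0694]
tool_rot: [0.63, 0.777, 0.0, 0.001]
ft_force: [0.1, -0.6, -4.5]
grip_width: 0.0592
```

```bash
python3 - <<'E'
from h import *
for i in range(3): snap("top","t_%d.png"%i); print(bot.get_obs()["ft_force"].round(2))
go([.541,-.179,.067],1.778)
a=cv2.imread("pics/t_2.png"); snap("side","s_2.png"); b=cv2.imread("pics/s_2.png")
z=lambda i:cv2.resize(i,(400,400),interpolation=2)
cv2.imwrite("pics/c2.png",np.hstack([z(a[150:260,320:430]),z(b[235:345,255:365])]))
E
```

```text
[-0.05  0.25 -4.33]
[-0.01 -0.41 -3.84]
[ 0.23 -0.17 -4.8 ]
shift cm [0.03 0.01 0.22] roll 0.0 cur yaw 1.779 pos [ 0.541  -0.1793  0.0692] F [ 0.23 -0.17 -4.8 ] w 0.0591 q6 -0.53 t 11.45
```

View pics/c2.png

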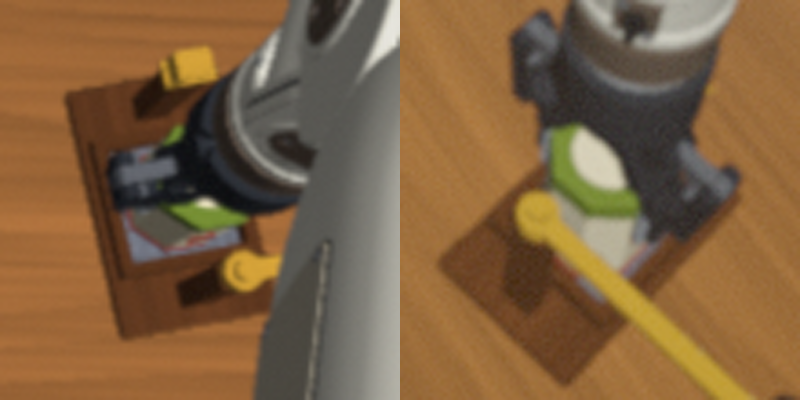

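The crops show the tin over the pocket, inside the rails, still hanging about 2 mm up. I lower it the rest of the way.

Emit:
play_rows(
  motion=[
    {"fingers": 1,"translation": [0,0,0.1],"roll": 0},
    {"fingers": 1,"translation": [0,0,0.2],"roll": 0},
    {"fingers": 1,"translation": [0,0,0.25],"roll": 0},
    {"fingers": 1,"translation": [0,0,0.25],"roll": 0},
    {"fingers": 1,"translation": [0,0,0.25],"roll": 0},
  ],
)

```text
clock: 11.92
eef_pos: [0.5409, -0.1792, 0.0689]
tool_rot: [0.63, 0.777, 0.001, 0.001]
ft_force: [-5.0, 1.0, 12.2]
grip_width: 0.059
```

Contact on the floor (a rail would have stopped it 14 mm higher). I release and retreat.

Emit:
play_rows(
  motion=[
    {"fingers": 1,"translation": [0,0,-0.1],"roll": 0},
    {"fingers": 0,"translation": [0,0,-0.1],"roll": 0},
    {"fingers": -1,"translation": [0,0,-0.1],"roll": 0},
    {"fingers": -1,"translation": [0,0,-0.1],"roll": 0},
    {"fingers": -1,"translation": [0,0,-0.1],"roll": 0},
    {"fingers": -1,"translation": [0,0,-0.1],"roll": 0},
    {"fingers": -1,"translation": [0,0,-1.5],"roll": 0},
    {"fingers": -1,"translation": [0,0,-3.5],"roll": 0},
    {"fingers": -1,"translation": [0,0,-6.5],"roll": 0},
    {"fingers": -1,"translation": [0,0,-10],"roll": 0},
    {"fingers": -1,"translation": [0,0,-14],"roll": 0},
    {"fingers": -1,"translation": [0,0,-18],"roll": 0},
    {"fingers": -1,"translation": [0,0,-18],"roll": 0},
    {"fingers": -1,"translation": [0,0,-18],"roll": 0},
  ],
)

```text
clock: 13.08
eef_pos: [0.5423, -0.1797, 0.2491]
tool_rot: [0.63, 0.777, 0.001, 0.003]
ft_force: [0.1, 0.1, -0.4]
grip_width: 0.0856
```

```bash
python3 - <<'E'
from h import *
im,K,T=snap("wrist","w5.png"); go([.541,-.179,.25],1.778)
hsv=cv2.cvtColor(im,cv2.COLOR_BGR2HSV)
m=cv2.inRange(hsv,(32,90,40),(60,255,220))
for cn in cv2.findContours(m,0,2)[0]:
    if cv2.contourArea(cn)<400: continue
    ap=cv2.approxPolyDP(cv2.convexHull(cn),4,True)[:,0]
    P=np.array([ray(K,T,*p,.104)[:2] for p in ap]); print(len(P),P.mean(0).round(4),np.linalg.norm(P-P.mean(0),axis=1).round(4))
print(proj(K,T,[.4825,-.191,.122]),proj(K,T,[.513,-.338,.14]))
E
```

```text
shift cm [ 0.02  0.01 -0.34] roll 0.0 cur yaw 1.779 pos [ 0.5409 -0.1792  0.2466] F [ 0.65  0.14 -0.87] w 0.0851 q6 -0.53 t 13.13
8 [0.5884 0.0362] [0.0346 0.0322 0.0362 0.037  0.0349 0.0311 0.0359 0.0367]
8 [ 0.54   -0.1794] [0.0346 0.033  0.0332 0.0335 0.0334 0.0334 0.0328 0.034 ]
[257.15783614 115.00793088] [ 63.53217712 115.98129986]
```

View pics/w5.png

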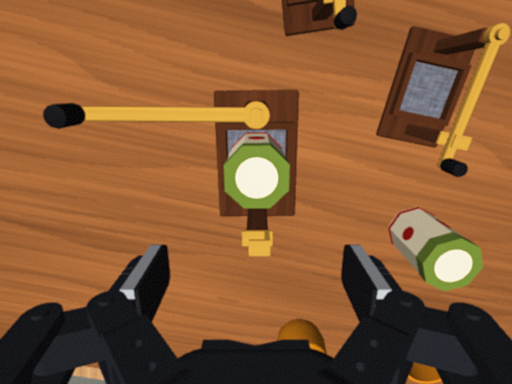

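The tin stands in the pocket with its lid centre at (0.540, −0.179), within 1–2 mm of the seat. The bar shows hinge pixel (257,115) and knob (63,116), matching my projections. Now I go to the knob.

```bash
python3 - <<'E'
from h import *
go([.513,-.338,.25],.205)
E
```

```text
shift cm [-14.96  -6.01  -0.33] roll 90.2 cur yaw 1.779 pos [ 0.5409 -0.1792  0.2466] F [ 0.65  0.14 -0.87] w 0.0851 q6 -0.53 t 13.13
```

Emit:
play_rows(
  motion=[
    {"fingers": -1,"translation": [-2,-1,0],"roll": 7},
    {"fingers": -1,"translation": [-4,-2,0],"roll": 14},
    {"fingers": -1,"translation": [-6,-3,0],"roll": 21},
    {"fingers": -1,"translation": [-8,-4,0],"roll": 28},
    {"fingers": -1,"translation": [-10,-5,0],"roll": 35},
    {"fingers": -1,"translation": [-12,-6,0],"roll": 42},
    {"fingers": -1,"translation": [-14,-6,0],"roll": 49},
    {"fingers": -1,"translation": [-15,-6,0],"roll": 56},
    {"fingers": -1,"translation": [-15,-6,0],"roll": 63},
    {"fingers": -1,"translation": [-15,-6,0],"roll": 70},
    {"fingers": -1,"translation": [-15,-6,0],"roll": 77},
    {"fingers": -1,"translation": [-15,-6,0],"roll": 84},
    {"fingers": -1,"translation": [-15,-6,0],"roll": 90},
    {"fingers": -1,"translation": [-15,-6,0],"roll": 90},
    {"fingers": -1,"translation": [-15,-6,0],"roll": 90},
  ],
)

```text
clock: 14.38
eef_pos: [0.5119, -0.3377, 0.2436]
tool_rot: [0.994, 0.105, -0.001, -0.001]
ft_force: [0.1, -0.0, -0.2]
grip_width: 0.0854
```

```bash
python3 - <<'E'
from h import *
im,K,T=snap("wrist","w6.png")
hsv=cv2.cvtColor(im,cv2.COLOR_BGR2HSV)
m=cv2.inRange(hsv,(20,150,90),(30,255,255))
cn=[c for c in cv2.findContours(m,0,2)[0] if cv2.contourArea(c)>200]
print([(cv2.contourArea(c),cv2.minAreaRect(c)) for c in cn])
print("pred hinge,knob base",proj(K,T,[.4825,-.191,.122]),proj(K,T,[.513,-.338,.122]),"knob top",proj(K,T,[.513,-.338,.15]))
go([.513,-.338,.142],.205)
E
```

```text
[(281.5, ((415.5, 8.5), (17.0, 21.0), 90.0)), (2132.0, ((259.0, 90.0), (180.0, 24.0), 90.0))]
pred hinge,knob base [259.67848038  -9.91190284] [257.72842672 187.45312034] knob top [257.88529727 198.1320437 ]
shift cm [ 0.11  0.06 10.21] roll 0.3 cur yaw 0.21 pos [ 0.512  -0.3378  0.2441] F [-0.46 -0.86  0.18] w 0.0855 q6 0.78 t 14.43
```

View pics/w6.png

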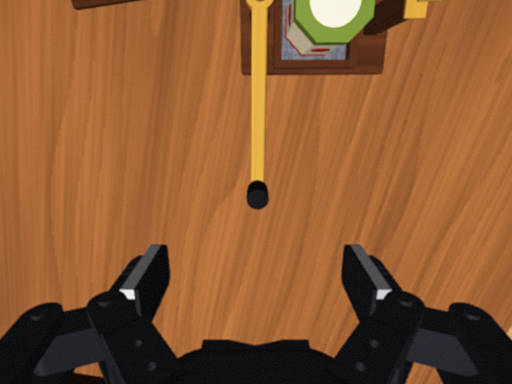

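The knob is at (257,195), between the jaws, and matches the prediction. I descend and close on it.

Emit:
play_rows(
  motion=[
    {"fingers": -1,"translation": [0.1,0,4],"roll": 0},
    {"fingers": -1,"translation": [0.1,0,8],"roll": 0},
    {"fingers": -1,"translation": [0.1,0,10.1],"roll": 0},
    {"fingers": -1,"translation": [0.1,0,10.1],"roll": 0},
    {"fingers": 1,"translation": [0.1,0,10.1],"roll": 0},
    {"fingers": 1,"translation": [0.1,0,10.1],"roll": 0},
    {"fingers": 1,"translation": [0.1,0,10.1],"roll": 0},
    {"fingers": 1,"translation": [0.1,0,10.1],"roll": 0},
    {"fingers": 1,"translation": [0.1,0,10.1],"roll": 0},
    {"fingers": 1,"translation": [0.1,0,10.1],"roll": 0},
    {"fingers": 1,"translation": [0.1,0,10.1],"roll": 0},
    {"fingers": 1,"translation": [0.1,0,10.1],"roll": 0},
    {"fingers": 1,"translation": [0.1,0,10.1],"roll": 0},
  ],
)

```text
clock: 15.52
eef_pos: [0.5143, -0.3385, 0.1465]
tool_rot: [0.995, 0.104, 0.001, 0.001]
ft_force: [0.9, 0.7, 5.9]
grip_width: 0.0156
```

```bash
python3 - <<'E'
from h import *
go([.6293,-.160,.142],1.778)
for k in range(1,11): a=np.radians(4.5*k); print(4.5*k,(15*np.sin(a)).round(1),(-15*(1-np.cos(a))).round(1))
E
```

```text
shift cm [ 14.94 -15.09   0.45] roll -90.0 cur yaw 0.208 pos [ 0.5143 -0.3385  0.1465] F [0.92 0.71 5.95] w 0.0156 q6 0.78 t 15.52
4.5 1.2 -0.0
9.0 2.3 -0.2
13.5 3.5 -0.4
18.0 4.6 -0.7
22.5 5.7 -1.1
27.0 6.8 -1.6
31.5 7.8 -2.2
36.0 8.8 -2.9
40.5 9.7 -3.6
45.0 10.6 -4.4
```

Emit:
play_rows(
  motion=[
    {"fingers": 1,"translation": [0,0,-0.3],"roll": 0},
    {"fingers": 1,"translation": [1.2,0,-0.3],"roll": -4.5},
    {"fingers": 1,"translation": [2.3,-0.2,-0.3],"roll": -9},
    {"fingers": 1,"translation": [3.5,-0.4,-0.3],"roll": -13.5},
    {"fingers": 1,"translation": [4.6,-0.7,-0.3],"roll": -18},
    {"fingers": 1,"translation": [5.7,-1.1,-0.3],"roll": -22.5},
    {"fingers": 1,"translation": [5.7,-1.1,-0.3],"roll": -22.5},
  ],
)

```text
clock: 16.1
eef_pos: [0.5688, -0.315, 0.1468]
tool_rot: [0.955, 0.297, 0.0, 0.0]
ft_force: [2.5, -2.4, -4.2]
grip_width: 0.0154
```

```bash
python3 - <<'E'
from h import *
snap("wrist","w7.png"); snap("side","s7.png")
go([.6293,-.160,.145],1.778)
a=cv2.imread("pics/w7.png"); b=cv2.imread("pics/s7.png")
cv2.imwrite("pics/c7.png",np.hstack([cv2.resize(a,(400,300)),cv2.resize(b[220:355,250:430],(400,300),interpolation=2)]))
E
```

```text
shift cm [13.9  -9.38  0.17] roll -67.5 cur yaw 0.599 pos [ 0.5674 -0.3159  0.1468] F [ 4.11 -4.07 -7.77] w 0.0153 q6 0.46 t 16.2
```

View pics/c7.png

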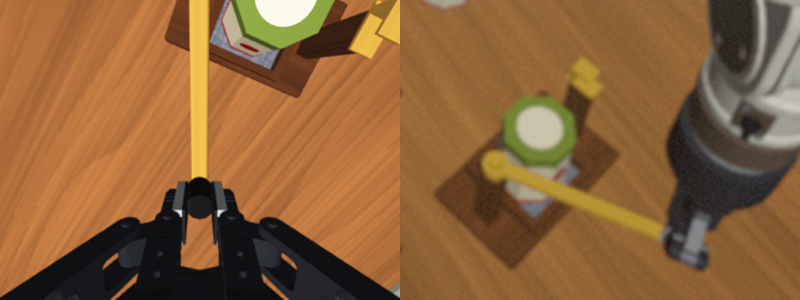

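The knob is held and the bar has swung about 22°, with its far end clear of the lid. I continue the arc.

Emit:
play_rows(
  motion=[
    {"fingers": 1,"translation": [1.2,0.1,0.1],"roll": -4.5},
    {"fingers": 1,"translation": [2.3,-0.1,0.2],"roll": -9},
    {"fingers": 1,"translation": [3.5,-0.3,0.2],"roll": -13.5},
    {"fingers": 1,"translation": [4.6,-0.6,0.2],"roll": -18},
    {"fingers": 1,"translation": [5.7,-1.0,0.2],"roll": -22.5},
    {"fingers": 1,"translation": [6.8,-1.5,0.2],"roll": -27},
    {"fingers": 1,"translation": [7.8,-2.1,0.2],"roll": -31.5},
    {"fingers": 1,"translation": [8.8,-2.8,0.2],"roll": -36},
    {"fingers": 1,"translation": [9.7,-3.5,0.2],"roll": -40.5},
    {"fingers": 1,"translation": [10.6,-4.3,0.2],"roll": -45},
    {"fingers": 1,"translation": [11.4,-5.2,0.2],"roll": -49.5},
    {"fingers": 1,"translation": [12.1,-6.1,0.2],"roll": -54},
    {"fingers": 1,"translation": [12.8,-7.1,0.2],"roll": -58.5},
    {"fingers": 1,"translation": [13.0,-7.5,0.2],"roll": -60},
    {"fingers": 1,"translation": [13.0,-7.5,0.2],"roll": -60},
  ],
)

```text
clock: 17.45
eef_pos: [0.6326, -0.1793, 0.1467]
tool_rot: [0.679, 0.734, 0.001, 0.001]
ft_force: [5.5, -0.7, 0.1]
grip_width: 0.0157
```

```bash
python3 - <<'E'
from h import *
go([.6293,-.160,.145],1.778)
E
```

```text
shift cm [ 1.95 -0.18  0.17] roll -7.5 cur yaw 1.648 pos [ 0.6326 -0.1793  0.1467] F [ 5.45 -0.69  0.08] w 0.0157 q6 -0.35 t 17.45
```

Remaining: about 7.5°, 19.5 mm. I approach the stop in small steps.

Emit:
play_rows(
  motion=[
    {"fingers": 1,"translation": [0.6,0,0],"roll": -2.5},
    {"fingers": 1,"translation": [1.2,-0.1,0],"roll": -5},
    {"fingers": 1,"translation": [1.7,-0.2,0],"roll": -7},
    {"fingers": 1,"translation": [2.0,-0.2,0],"roll": -7.5},
    {"fingers": 1,"translation": [2.0,-0.2,0],"roll": -7.5},
    {"fingers": 1,"translation": [2.0,-0.2,0],"roll": -7.5},
  ],
)

```text
clock: 17.95
eef_pos: [0.6298, -0.1606, 0.1467]
tool_rot: [0.631, 0.776, 0.001, 0.001]
ft_force: [6.0, 1.0, -0.8]
grip_width: 0.0154
```

```bash
python3 - <<'E'
from h import *
go([.6293,-.160,.145],1.778)
E
```

```text
shift cm [ 0.07 -0.04  0.17] roll -0.1 cur yaw 1.776 pos [ 0.6298 -0.1606  0.1467] F [ 5.98  0.95 -0.81] w 0.0154 q6 -0.46 t 17.95
```

No stop force yet, so I go on by 2 mm at a time.

Emit:
play_rows(
  motion=[
    {"fingers": 1,"translation": [0.2,0,0],"roll": -0.8},
    {"fingers": 1,"translation": [0.2,0,0],"roll": -0.8},
    {"fingers": 1,"translation": [0.2,0,0],"roll": -0.8},
  ],
)

```text
clock: 18.2
eef_pos: [0.6296, -0.1598, 0.1467]
tool_rot: [0.626, 0.78, 0.001, 0.002]
ft_force: [7.1, -0.2, -1.2]
grip_width: 0.0156
```

Emit:
play_rows(
  motion=[
    {"fingers": 1,"translation": [0.2,0,0],"roll": -0.8},
    {"fingers": 1,"translation": [0.2,0,0],"roll": -0.8},
    {"fingers": 1,"translation": [0.2,0,0],"roll": -0.8},
  ],
)

```text
clock: 18.45
eef_pos: [0.6296, -0.1597, 0.1467]
tool_rot: [0.621, 0.784, 0.0, 0.003]
ft_force: [8.2, -5.4, -2.2]
grip_width: 0.0156
```

The position stalls at y = −0.1597 and the force builds up, so the stop is reached. One more small press, then I release and rise.

Emit:
play_rows(
  motion=[
    {"fingers": 1,"translation": [0.2,0,0],"roll": 0},
    {"fingers": 1,"translation": [0.2,0,0],"roll": 0},
    {"fingers": 1,"translation": [-0.1,0,0],"roll": 0},
    {"fingers": 0.5,"translation": [-0.1,0,0],"roll": 0},
    {"fingers": 0,"translation": [-0.1,0,0],"roll": 0},
    {"fingers": 0,"translation": [-0.1,0,0],"roll": 0},
    {"fingers": 0,"translation": [-0.1,0,0],"roll": 0},
    {"fingers": 0,"translation": [-0.1,0,-2],"roll": 0},
    {"fingers": 0,"translation": [-0.1,0,-5],"roll": 0},
    {"fingers": 0,"translation": [-0.1,0,-9],"roll": 0},
    {"fingers": 0,"translation": [-0.1,0,-11],"roll": 0},
    {"fingers": 0,"translation": [-0.1,0,-11],"roll": 0},
    {"fingers": 0,"translation": [-0.1,0,-11],"roll": 0},
  ],
)

```text
clock: 19.53
eef_pos: [0.6283, -0.1575, 0.2578]
tool_rot: [0.619, 0.785, 0.001, 0.002]
ft_force: [-0.5, -0.6, -1.8]
grip_width: 0.0426
```

```bash
python3 - <<'E'
from h import *
snap("wrist","w8.png"); snap("side","s8.png")
go([.6293,-.160,.25],1.778)
a=cv2.imread("pics/w8.png"); b=cv2.imread("pics/s8.png")
cv2.imwrite("pics/c8.png",np.hstack([cv2.resize(a,(400,300)),cv2.resize(b[100:370,120:480],(400,300),interpolation=2)]))
E
```

```text
shift cm [-0.33  0.16  0.45] roll 1.6 cur yaw 1.806 pos [ 0.627  -0.1572  0.2546] F [-0.15  0.77 -0.59] w 0.0428 q6 -0.48 t 19.63
```

View pics/c8.png

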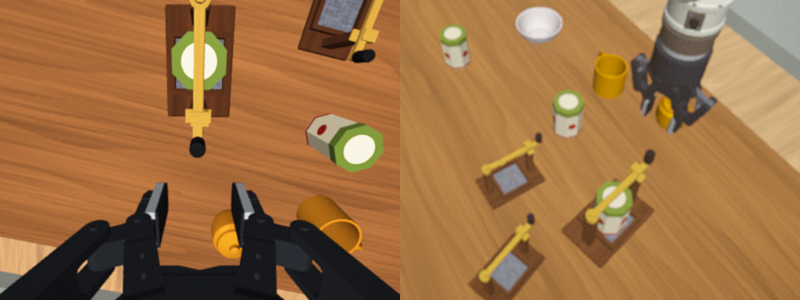

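The bar passes through the catch over the lid, both light tins stand upright, and nothing else has moved. At the stall point the bar angle is about 0.21 rad, equal to the stand's yaw. I hand in.

```bash
python3 -c "
from workcell import bot
print(bot.job_done())"
```

```text
the job is handed in; nothing more can be done
None
```

I found the full canister, set it in the stand and closed the keeper bar over it. The job was handed in at about 20 s on the robot's clock; no verdict is reported.

**Which one was full:** Lifted, the left tin read about 1.4 N (light) and the middle one about 4.8 N (full). I did not need to lift the third. I set the left tin back down and lowered the middle tin onto the pocket floor.

**Placement:** After I let go, the tin's lid centre measured within 1–2 mm of the seat centre. The press onto the pocket floor peaked at roughly 17 N.

**Keeper:** I swung the bar by its knob until it stopped moving and the force began to build. At that point its angle was about 0.21 rad, equal to the stand's measured yaw. The last picture shows it through the catch and over the lid.

**Final check:** The last pictures show both light tins upright, the bystanders apparently where they were (judged by eye, not measured), and the gripper clear of everything.

**Checks that disagreed:**
- The side camera placed objects about 3–5 mm off from the top and wrist views. I used the top and wrist values, which agreed.
- In one wrist picture the hinge was about 10 px from where I expected it, though the knob matched.
- Gripping the knob, the fingers read 15.6 mm for an 18 mm knob. The swing worked all the same.

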